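# Show the salami samples and ease the lid shut

## Task

Open the tasting case of salami for a customer: press its red paddle all the way down from above with the fingertips so that the lid stands fully open, and keep it there for three seconds. Then let the paddle rise slowly, keeping the fingers on it, so that the lid comes down gently and shuts without slamming, and move clear. Pick nothing up, do not touch the lids themselves, keep the cheese case shut and leave the jar, the cup of picks and the sausage pack where they are.

Things in the scene. Friction and masses are not known exactly. Their poses are not given: they have to be found in the camera images.
- salami_case: fixed light-wood sample case holding reddish-brown salami slices, 180 (x) x 180 (y) x 110 high mm, open-topped box under a clear lid; it stands on the counter and cannot move. Origin: centre of its underside; its lever sticks out of its -x face (towards the robot), its lid is hinged along the top of its +x face
- salami_lever (a joint): the red lever of the salami case: hinge axis along the case's y, 95 mm in front (-x) of the case's origin and 45 mm up. 0 = up at rest, 0.46 rad = pressed right down onto a rigid stop. It is linked to the lid without play (lid angle = 2.5 x lever angle); pressing it down takes roughly 5 to 11 N at the paddle, only the lid's weight brings it up again
- salami_paddle (a point): red square paddle on the salami lever, 90 x 90 x 8 mm, pressed from above. This point: centre of its top face. At rest it is 198 mm in front (-x) of the case's origin and 85 mm above the counter, tilted 0.23 rad, robot-side edge higher; pressed fully, it is 205 mm in front of it and 35 mm above the counter, tilted 0.23 rad the other way
- salami_lid (a joint): the lid of the salami case: clear pane in a dark frame, 186 x 184 mm, about 0.35 kg, hinged 88 mm behind (+x) the case's origin, 113 mm above the counter. 0 = shut, 1.15 rad = fully open (end stop). Moved by the lever only; hardly damped: if the paddle is let go, the lid drops and slams at several rad/s
- salami_lid_knob (a point): centre of the 26 mm wooden ball knob near the front edge of the salami lid, 139 mm above the counter when shut; not to be touched
- cheese_case: fixed light-wood sample case holding pale yellow cheese cubes, 180 (x) x 180 (y) x 110 high mm, open-topped box under a clear lid; it stands on the counter and cannot move. Origin: centre of its underside; its lever sticks out of its -x face (towards the robot), its lid is hinged along the top of its +x face
- cheese_lever (a joint): the yellow lever of the cheese case: hinge axis along the case's y, 95 mm in front (-x) of the case's origin and 45 mm up. 0 = up at rest, 0.46 rad = pressed right down onto a rigid stop. It is linked to the lid without play (lid angle = 2.5 x lever angle); pressing it down takes roughly 5 to 11 N at the paddle, only the lid's weight brings it up again
- cheese_paddle (a point): yellow square paddle on the cheese lever, 90 x 90 x 8 mm, pressed from above. This point: centre of its top face. At rest it is 198 mm in front (-x) of the case's origin and 85 mm above the counter, tilted 0.23 rad, robot-side edge higher; pressed fully, it is 205 mm in front of it and 35 mm above the counter, tilted 0.23 rad the other way
- cheese_lid (a joint): the lid of the cheese case: clear pane in a dark frame, 186 x 184 mm, about 0.35 kg, hinged 88 mm behind (+x) the case's origin, 113 mm above the counter. 0 = shut, 1.15 rad = fully open (end stop). Moved by the lever only; hardly damped: if the paddle is let go, the lid drops and slams at several rad/s
- cheese_lid_knob (a point): centre of the 26 mm wooden ball knob near the front edge of the cheese lid, 139 mm above the counter when shut; not to be touched
- jar: loose green glass jar with a green cap, 68 mm wide, 100 high, origin at the centre of its underside; a bystander
- pick_cup: loose white cup 58 mm wide, 65 high, with wooden picks standing in it up to 87 mm; origin at the centre of its underside; a bystander
- sausage_pack: loose packed sausage lying on a black tray, 190 (x) x 66 (y) x 46 mm, origin at the centre of its underside; a bystander

How it is judged:
By the outcome, as a careful person would: the job done as asked, in the order asked, and still so for the second after the job is handed in, with the robot touching nothing.
It also fails if it takes over 48 s, if anything falls off the work surface, if the arm or the gripper's body presses on something with over 40 N, if the wrist force passes 120 N, or if a joint passes its speed limit or range.

## Robot

A 6-joint arm with a two-finger parallel gripper is mounted at the origin on the work surface. World frame = base frame: x ahead of the robot, y to its left, z up, the work surface at z = 0. Lengths are in mm, angles in rad, forces in N, time in s.
With the tool pointing down it reaches from about 300 to 850 mm from the base axis. Payload 4.2 kg.
Tool frame: the origin (TCP) lies between the finger pads; the fingertips stand 8 mm ahead of it and the grasp point (between the pads) lies 11 mm behind it; z points along the fingers, y is the line along which they close (so a half turn about z gives the same grasp; the last joint's range is limited). The gripper opens to 91 mm and grips with 3 to 60 N. Pads are 32 mm wide; open, the fingers measure 118 mm over their backs; the gripper's body (76 mm by 178 mm) begins 60 mm behind the grasp point.
Start: joints at [-1.138, 0.32, 1.565, -0, 1.257, -0.02], TCP at [251.559, -517.069, 221.976] pointing down, gripper open.
Joint ranges: [-3.11, 3.11], [-0.84, 2.01], [0.21, 2.61], [-1.34, 4.49], [0.05, 2.63], [-2.56, 2.56]. Speed limits (rad/s): [2.57, 2.57, 3.14, 3.14, 3.14, 3.14].

## Interface

Orientations are given as a 3x3 rotation matrix whose columns are the frame's x, y, z axes.
In Python, from station import env, vision gives the robot as it stands (env), with the cameras (vision).
- The arm moves only by the shell command python3 steer.py 'ROWS' [OPENING] [FORCE]. ROWS is rows parted by semicolons, their numbers by spaces, 1 to 20 of them, each of 6 numbers: dx, dy, dz in mm, then a rotation vector rx, ry, rz in rad; each row is the pose to reach, as a shift and turn from the pose commanded when the command began, along the tool's axes at that moment; what a row does not reach only later rows make up. A row lasts 1/8 s, in which the tool goes at most 62.5 mm and 0.188 rad, less where a joint would pass 70% of its speed; a pose out of reach is approached as far as the arm can. OPENING is the opening from 0.0 (shut) to 1.0 (fully open), set as the command begins (- or left out keeps the last). The fingers move at their own pace and stop on an object; FORCE is the grip in N (left out, the last holds). Time passes only in rows, so rows that do not move let the fingers close. It prints the time, the measured TCP pose, the force, the opening and the grip force at its end.
- env.read_state(): the state, without advancing time (a new reading comes with each control period).
- vision.capture(name): name is "scene" or "top"; returns a dict with "img" (400x640x3 uint8, blue, green, red), "vfov" (degrees; the focal length in pixels is half the picture's height over the tangent of half this angle, whatever the lens; pixels are square), "cx", "cy" (the principal point, pixels), "origin" and "attitude" of the camera in the world. Camera axes: x right, y up, looking along -z (the intrinsics and any distortion apply to the point x, -y, -z); pixel columns grow to the right and rows downward; lengths in mm; the calibration is good to about 2 mm. A picture is of the moment at which its call begins. There is no depth.
- env.sign_off(): hands the job in; it is judged then, once.
The state is a dict: "t": time; "q": joint angles; "joint_vel": joint speeds; "joint_efforts": joint torques, N m; "eef_pos": TCP position; "tcp_rot": TCP orientation; "force": force on the tool from outside, world axes, zero at the start; "ft_torque": the same for the moment, N m; "finger_gap": opening from 0.0 (shut) to 1.0 (fully open); "gripper_force": force on a finger pad.
Only numpy, scipy, OpenCV 4.12 (cv2) and the standard library are available. Lean on these libraries where they do the work, as an engineer would, in place of code of your own. Each camera call takes 0.05 s, during which the arm holds its last target. There are 200 camera calls.

## Working session

There is one attempt and no reset: what is moved stays moved. The work goes in short steps, Python scripts to look and compute and a shell command to move; the robot and the scene stay as the last step left them, time stands still between calls to the robot, and variables do not carry over. Pictures are saved under pics/ and viewed, at most 10 in all, crops included, and the job is handed in when it is done.

```bash
ls; mkdir -p pics
python3 - <<'E'
from station import env, vision
import cv2
s=env.read_state();print(s)
for n in("scene","top"):
    c=vision.capture(n);cv2.imwrite(f"pics/{n}1.png",c["img"]);print({k:v for k,v in c.items() if k!="img"})
E
```

```text
pics
station.py
steer.py
{'t': 0.0, 'q': array([-1.13801561e+00,  3.20284882e-01,  1.56563925e+00, -2.59101322e-05,
        1.25739742e+00, -2.00218068e-02]), 'joint_vel': array([ 0.00228225, -0.00095681,  0.00062627, -0.00191517, -0.00030098,
       -0.00014132]), 'joint_efforts': array([ 5.72600629e-05, -4.12460017e+01, -2.31975228e+01,  7.25376187e-02,
        4.58237983e-02, -1.59718229e-04]), 'eef_pos': array([ 251.33774488, -516.6307074 ,  221.13974394]), 'tcp_rot': array([[ 8.99221068e-01,  4.37493899e-01, -7.47468972e-04],
       [ 4.37494538e-01, -8.99219717e-01,  1.55915969e-03],
       [ 9.98401607e-06, -1.72904284e-03, -9.99998505e-01]]), 'force': array([0.36900157, 0.07474358, 0.60740688]), 'ft_torque': array([-0.01365538, -0.0032597 ,  0.02238308]), 'gripper_force': 0.0, 'finger_gap': 1.0025198711285104}
{'vfov': 54.46779622321028, 'cx': 320.11546807635864, 'cy': 201.88063085519278, 'origin': array([ 957.50169486, -535.84058731,  966.53685998]), 'attitude': array([[ 0.81558754, -0.45110893,  0.36237783],
       [ 0.57850355,  0.64897975, -0.49412441],
       [-0.01227194,  0.61263857,  0.79026792]])}
{'vfov': 43.52298363376423, 'cx': 322.3420535895237, 'cy': 194.86855305506376, 'origin': array([ 475.15458503,   -5.05764689, 1394.2716575 ]), 'attitude': array([[ 0.02223892,  0.99759074, -0.06571257],
       [-0.99973217,  0.02176928, -0.00785433],
       [-0.00640489,  0.06586965,  0.99780768]])}
```

View pics/top1.png

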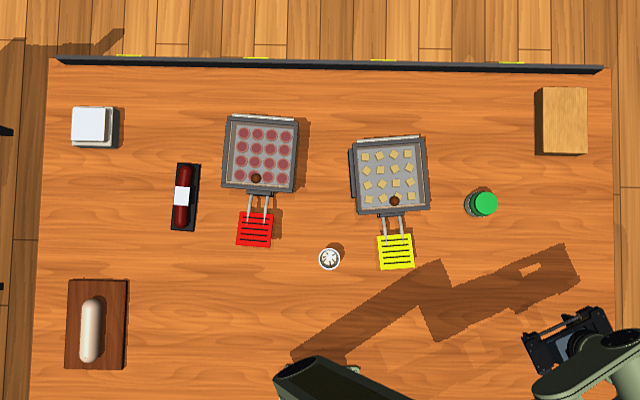

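View pics/scene1.png

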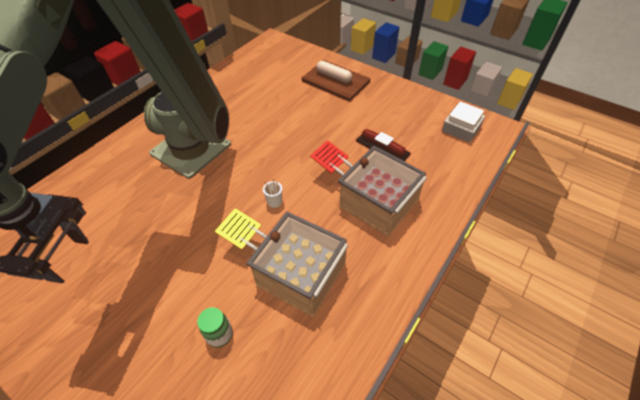

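The top view shows the red paddle at about (255,229), its case at (260,153), the cup at (329,258), the sausage at (185,196) and the yellow paddle at (396,252). In the scene view the red paddle is at about (330,157). Next I'll triangulate the paddle.

```bash
cat > h.py <<'E'
import numpy as np, cv2
from station import env, vision
def ray(c,u,v):
    f=c["img"].shape[0]/2/np.tan(np.radians(c["vfov"])/2)
    d=c["attitude"]@np.array([(u-c["cx"])/f,-(v-c["cy"])/f,-1]); return c["origin"],d/np.linalg.norm(d)
def plane(c,u,v,z):
    o,d=ray(c,u,v); return o+d*(z-o[2])/d[2]
def tri(c1,p1,c2,p2):
    o,d=ray(c1,*p1);q,e=ray(c2,*p2)
    s=np.linalg.lstsq(np.c_[d,-e],q-o,rcond=None)[0]; a,b=o+d*s[0],q+e*s[1]
    return (a+b)/2,np.linalg.norm(a-b)
def blob(c,kind,roi):
    x0,y0,x1,y1=roi; h=cv2.cvtColor(c["img"],cv2.COLOR_BGR2HSV); H,S,V=cv2.split(h)
    m={"red":((H<5)|(H>174))&(S>190)&(V>90),"yellow":(H>22)&(H<35)&(S>150)&(V>120)}[kind].astype(np.uint8)
    k=np.zeros_like(m);k[y0:y1,x0:x1]=m[y0:y1,x0:x1]
    k=cv2.morphologyEx(k,cv2.MORPH_CLOSE,np.ones((5,5)))
    return max(cv2.findContours(k,0,2)[0],key=cv2.contourArea)
def quad(cn):
    h=cv2.convexHull(cn)
    return cv2.approxPolyN(h,4,ensure_convex=True).reshape(-1,2).astype(float)
def cen(q):  # crossing of the diagonals
    a,b=np.cross([*q[0],1],[*q[2],1]),np.cross([*q[1],1],[*q[3],1]);p=np.cross(a,b);return p[:2]/p[2]
E
python3 - <<'E'
from h import *
np.set_printoptions(precision=1,suppress=True)
T,S=vision.capture("top"),vision.capture("scene")
for k,r1,r2 in(("red",(225,200,285,255),(300,130,360,180)),("yellow",(365,225,425,280),(205,200,270,255))):
    a,b=quad(blob(T,k,r1)),quad(blob(S,k,r2))
    print(k,a.tolist(),b.tolist())
    P,e=tri(T,cen(a),S,cen(b));print(" centre",P,e)
    # match corners: project by cyclic order with least ray gap
    best=min(((sum(tri(T,a[i],S,q[i])[1] for i in range(4)),q) for f in(b,b[::-1]) for q in[np.roll(f,j,0) for j in range(4)]),key=lambda t:t[0])
    C=[tri(T,a[i],S,best[1][i]) for i in range(4)]
    for p,e in C: print("  ",p,e)
    P=np.array([p for p,_ in C]);print("  sides",np.linalg.norm(P-np.roll(P,1,0),axis=1))
print("knob",plane(T,256,178,139),"case",plane(T,260,153,113),"cup",plane(T,329,258,65),"sausage",plane(T,185,196,46))
E
```

```text
red [[274.0, 214.0], [269.0, 247.0], [235.0, 244.0], [240.0, 211.0]] [[347.0, 156.0], [331.0, 172.0], [311.0, 156.0], [327.0, 141.0]]
 centre [468.9 180.9  84.1] 1.7289415423626342
   [509.7 132.   79. ] 2.784326823654338
   [424.8 142.3  90.7] 5.679041304454769
   [428.6 229.3  89.4] 0.6830917912443947
   [513.9 220.4  77.4] 1.9434795070560271
  sides [88.5 86.4 87.1 86.6]
yellow [[415.0, 267.0], [380.0, 270.0], [376.0, 235.0], [410.0, 233.0]] [[247.0, 213.0], [260.0, 246.0], [235.0, 232.0], [225.0, 211.0]]
 centre [ 422.  -184.2   95.7] 5.734248271446154
   [ 397.1 -211.5  171.1] 32.78417590095706
   [ 360.5 -160.6  -19.8] 1.870460723737022
   [ 455.5 -150.8  -24.3] 8.404616431792396
   [ 475.1 -196.9  207.2] 21.14118751364822
  sides [ 87.2 201.   95.7 236.8]
knob [596.7 172.8 139. ] case [664.2 168.2 113. ] cup [396.3 -15.9  65. ] sausage [552.8 376.4  46. ]
```

```bash
python3 steer.py '33 -36 0 0 0 .04;67 -71 0 0 0 .07;100 -107 0 0 0 .11;133 -142 0 0 0 .15;166 -178 0 0 0 .18;199 -214 0 0 0 .22;232 -249 0 0 0 .26;266 -285 0 0 0 .29;299 -320 0 0 0 .33;332 -356 0 0 0 .37;365 -391 0 0 0 .4;399 -427 0 0 0 .44;432 -463 0 0 0 .48;465 -498 0 0 0 .51;498 -534 0 0 0 .55;498 -534 0 0 0 .55;498 -534 50 0 0 .55;498 -534 80 0 0 .55;498 -534 80 0 0 .55' 0
python3 - <<'E'
from h import *
for n in("scene","top"): cv2.imwrite(f"pics/{n}2.png",vision.capture(n)["img"])
s=env.read_state();print(s["t"],s["eef_pos"],s["tcp_rot"],s["force"],s["finger_gap"])
E
```

```text
t: 2.58
eef_pos: [463.7, 179.5, 140.0]
tcp_rot: [[0.995, -0.098, -0.006], [-0.098, -0.995, -0.002], [-0.005, 0.003, -1.0]]
force: [-0.1, -0.4, 0.5]
finger_gap: 0.005
gripper_force: 0.0
2.675 [466.24741851 180.52455231 142.82240818] [[ 9.95216166e-01 -9.76910762e-02  1.11172928e-03]
 [-9.76912690e-02 -9.95216761e-01  1.20349028e-04]
 [ 1.09465458e-03 -2.28379542e-04 -9.99999375e-01]] [ 0.94763321  0.23954344 -0.456436  ] 0.0017697119446585662
```

View pics/scene2.png

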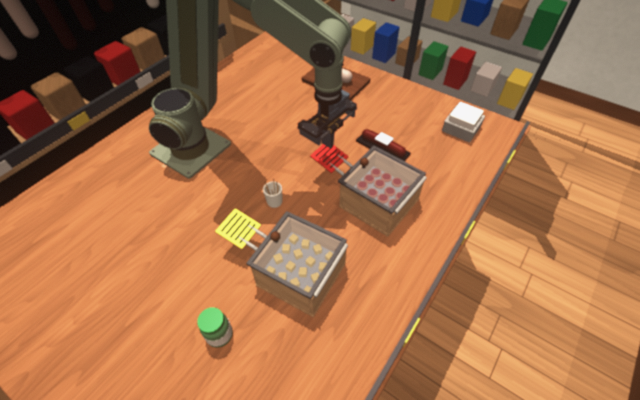

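View pics/top2.png

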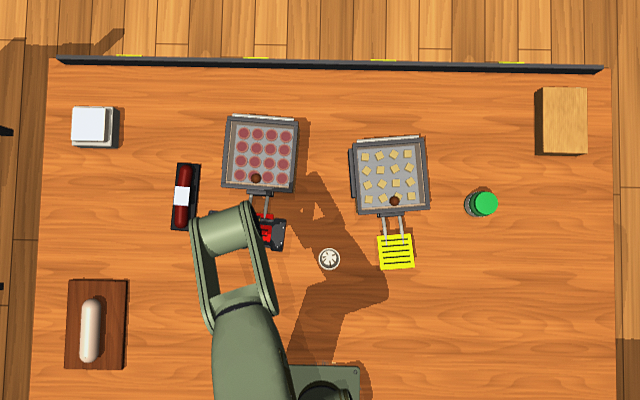

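The fingertips hang over the red paddle, which is still visible at (330,157) in the scene view. Nothing else has moved and both lids are shut. Next I'll press slowly.

```bash
python3 steer.py '0 0 20 0 0 0;0 0 35 0 0 0;0 0 40 0 0 0;0 0 43 0 0 0;0 0 46 0 0 0;0 0 49 0 0 0;0 0 52 0 0 0;0 0 54 0 0 0;0 0 57 0 0 0;0 0 60 0 0 0;-1 0 62 0 0 0;-1 0 65 0 0 0;-1 0 67 0 0 0;-2 0 70 0 0 0;-2 0 72 0 0 0;-2 0 75 0 0 0;-3 0 77 0 0 0;-3 0 80 0 0 0;-3 0 82 0 0 0;-3 0 84 0 0 0' 0
python3 - <<'E'
from h import *
for n in("scene","top"): cv2.imwrite(f"pics/{n}3.png",vision.capture(n)["img"])
s=env.read_state();print(s["t"],s["eef_pos"],s["force"],s["ft_torque"])
E
```

```text
t: 5.18
eef_pos: [462.5, 181.3, 57.7]
tcp_rot: [[0.995, -0.097, -0.001], [-0.097, -0.995, -0.0], [-0.001, 0.0, -1.0]]
force: [-3.5, 0.1, 4.2]
finger_gap: 0.004
gripper_force: 2.2
5.275 [462.62883406 181.19454628  57.59604608] [-2.93152087  0.46260527  2.06554398] [0.03183964 0.50779123 0.03426625]
```

View pics/scene3.png

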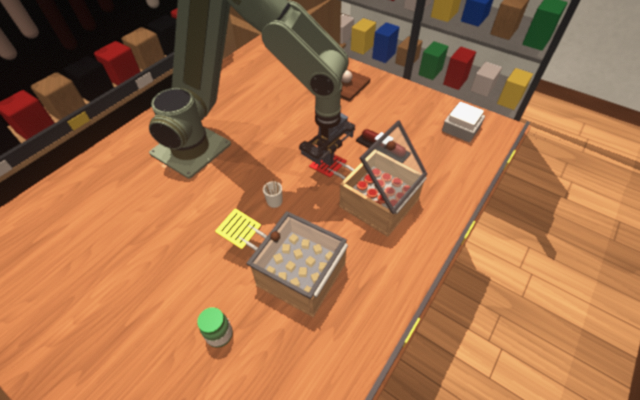

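The salami lid is about two-thirds open, with its frame top at (400,125), and the cheese lid is shut. I'll continue down to the stop while watching the force.

```bash
python3 steer.py '0 0 2 0 0 0;0 0 4 0 0 0;0 0 6 0 0 0;0 0 7 0 0 0;0 0 8 0 0 0;0 0 9 0 0 0;0 0 9 0 0 0'; python3 steer.py '0 0 1 0 0 0;0 0 2 0 0 0;0 0 2 0 0 0'
```

```text
t: 6.15
eef_pos: [463.0, 181.2, 48.8]
tcp_rot: [[0.995, -0.097, 0.0], [-0.097, -0.995, -0.0], [0.0, 0.0, -1.0]]
force: [-2.4, 0.5, 1.6]
finger_gap: 0.003
gripper_force: 1.0
t: 6.52
eef_pos: [463.0, 181.3, 47.2]
tcp_rot: [[0.995, -0.097, 0.001], [-0.097, -0.995, -0.0], [0.001, -0.0, -1.0]]
force: [-2.4, -0.2, 4.4]
finger_gap: 0.004
gripper_force: 2.3
```

```bash
python3 steer.py '0 0 1 0 0 0;0 0 2 0 0 0;0 0 2 0 0 0';python3 steer.py '0 0 1 0 0 0;0 0 2 0 0 0;0 0 2 0 0 0'
```

```text
t: 6.9
eef_pos: [463.1, 181.3, 46.7]
tcp_rot: [[0.995, -0.097, 0.001], [-0.097, -0.995, 0.0], [0.001, -0.0, -1.0]]
force: [-5.9, -2.7, 17.7]
finger_gap: 0.006
gripper_force: 8.9
t: 7.28
eef_pos: [463.2, 181.3, 46.4]
tcp_rot: [[0.995, -0.097, 0.002], [-0.097, -0.995, 0.0], [0.002, -0.001, -1.0]]
force: [-9.2, -3.3, 29.9]
finger_gap: 0.003
gripper_force: 15.8
```

The force climbs steeply while z barely changes, so the paddle is on the stop. I'll ease off slightly and hold for more than 3 s.

```bash
python3 steer.py '0 0 -1 0 0 0;0 0 -1 0 0 0;0 0 -1 0 0 0;0 0 -1 0 0 0;0 0 -1 0 0 0;0 0 -1 0 0 0;0 0 -1 0 0 0;0 0 -1 0 0 0;0 0 -1 0 0 0;0 0 -1 0 0 0;0 0 -1 0 0 0;0 0 -1 0 0 0;0 0 -1 0 0 0;0 0 -1 0 0 0;0 0 -1 0 0 0;0 0 -1 0 0 0;0 0 -1 0 0 0;0 0 -1 0 0 0;0 0 -1 0 0 0;0 0 -1 0 0 0'
python3 - <<'E'
from h import *
for n in("scene","top"): cv2.imwrite(f"pics/{n}4.png",vision.capture(n)["img"])
E
python3 steer.py '0 0 0 0 0 0;0 0 0 0 0 0;0 0 0 0 0 0;0 0 0 0 0 0;0 0 0 0 0 0;0 0 0 0 0 0;0 0 0 0 0 0;0 0 0 0 0 0;0 0 0 0 0 0;0 0 0 0 0 0;0 0 0 0 0 0;0 0 0 0 0 0;0 0 0 0 0 0;0 0 0 0 0 0'
```

```text
t: 9.78
eef_pos: [463.2, 181.3, 46.5]
tcp_rot: [[0.995, -0.097, 0.002], [-0.097, -0.995, 0.0], [0.002, -0.0, -1.0]]
force: [-7.6, -1.6, 22.9]
finger_gap: 0.006
gripper_force: 12.3
t: 11.62
eef_pos: [463.2, 181.3, 46.5]
tcp_rot: [[0.995, -0.097, 0.002], [-0.097, -0.995, 0.0], [0.002, -0.001, -1.0]]
force: [-7.2, -3.3, 23.6]
finger_gap: 0.004
gripper_force: 12.3
```

View pics/scene4.png

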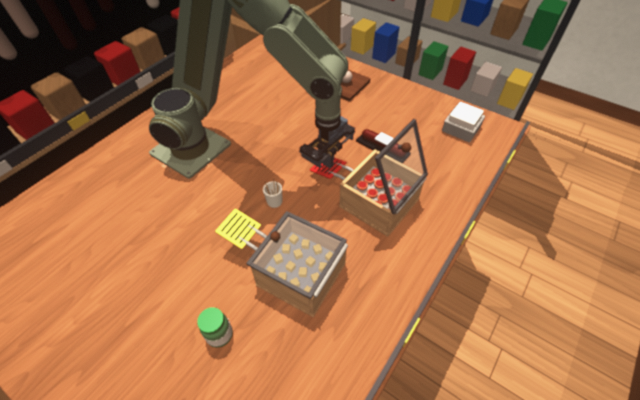

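The lid stands fully open, with its frame top at (413,122), and it has been held there for over 4 s. Now I'll let it down slowly.

```bash
python3 steer.py '0 0 -1 0 0 0;0 0 -2 0 0 0;0 0 -3 0 0 0;0 0 -4 0 0 0;0 0 -5 0 0 0;0 0 -6 0 0 0;0 0 -7 0 0 0;0 0 -8 0 0 0;0 0 -9 0 0 0;0 0 -10 0 0 0;0 0 -11 0 0 0;0 0 -12 0 0 0;0 0 -13 0 0 0;0 0 -14 0 0 0;0 0 -15 0 0 0;0 0 -16 0 0 0;1 0 -17 0 0 0;1 0 -18 0 0 0;1 0 -19 0 0 0;1 0 -20 0 0 0'
python3 steer.py '0 0 -1 0 0 0;0 0 -2 0 0 0;0 0 -3 0 0 0;0 0 -4 0 0 0;0 0 -5 0 0 0;0 0 -6 0 0 0;0 0 -7 0 0 0;0 0 -8 0 0 0;0 0 -9 0 0 0;0 0 -10 0 0 0;1 0 -11 0 0 0;1 0 -12 0 0 0;1 0 -13 0 0 0;1 0 -14 0 0 0;1 0 -15 0 0 0;1 0 -16 0 0 0;1 0 -17 0 0 0;1 0 -18 0 0 0;1 0 -19 0 0 0;1 0 -20 0 0 0'
```

```text
t: 14.12
eef_pos: [463.5, 181.2, 63.9]
tcp_rot: [[0.995, -0.097, -0.001], [-0.097, -0.995, -0.0], [-0.001, 0.0, -1.0]]
force: [-3.9, 0.1, 4.1]
finger_gap: 0.008
gripper_force: 2.3
t: 16.62
eef_pos: [464.9, 181.2, 84.0]
tcp_rot: [[0.995, -0.097, 0.0], [-0.097, -0.995, 0.0], [0.0, -0.0, -1.0]]
force: [2.8, 0.3, 3.9]
finger_gap: 0.005
gripper_force: 2.0
```

```bash
python3 steer.py '0 0 -.5 0 0 0;0 0 -1 0 0 0;0 0 -1.5 0 0 0;0 0 -2 0 0 0;0 0 -2.5 0 0 0;0 0 -3 0 0 0;0 0 -3.5 0 0 0;0 0 -4 0 0 0;0 0 -4.5 0 0 0;0 0 -5 0 0 0;0 0 -5.5 0 0 0;0 0 -6 0 0 0;0 0 -6.5 0 0 0;0 0 -7 0 0 0;0 0 -7.5 0 0 0;0 0 -8 0 0 0;0 0 -8.5 0 0 0;0 0 -9 0 0 0;0 0 -9.5 0 0 0;0 0 -10 0 0 0'
python3 steer.py '0 0 -.5 0 0 0;0 0 -1 0 0 0;0 0 -1.5 0 0 0;0 0 -2 0 0 0;0 0 -2.5 0 0 0;0 0 -3 0 0 0;0 0 -3.5 0 0 0;0 0 -4 0 0 0;0 0 -4.5 0 0 0;0 0 -5 0 0 0;0 0 -5.5 0 0 0;0 0 -6 0 0 0;0 0 -6.5 0 0 0;0 0 -7 0 0 0;0 0 -7.5 0 0 0;0 0 -8 0 0 0'
```

```text
t: 19.12
eef_pos: [464.8, 181.1, 93.9]
tcp_rot: [[0.995, -0.097, 0.0], [-0.097, -0.995, -0.0], [0.0, 0.0, -1.0]]
force: [3.6, 0.0, 3.7]
finger_gap: 0.002
gripper_force: 2.1
t: 21.12
eef_pos: [464.7, 181.0, 102.0]
tcp_rot: [[0.995, -0.097, -0.0], [-0.097, -0.995, -0.0], [-0.0, 0.0, -1.0]]
force: [0.1, -0.3, 0.1]
finger_gap: 0.005
gripper_force: 0.0
```

Contact is gone, so the lid should be shut. I'll raise clear and check.

```bash
python3 steer.py '0 0 -10 0 0 0;0 0 -30 0 0 0;0 0 -55 0 0 0;0 0 -80 0 0 0;0 0 -110 0 0 0;0 0 -110 0 0 0;0 0 -110 0 0 0'
python3 - <<'E'
from h import *
c=[vision.capture(n)["img"] for n in("scene","top")]
cv2.imwrite("pics/fin.png",cv2.resize(np.vstack(c),(480,600)))
E
```

```text
t: 22.0
eef_pos: [464.2, 180.9, 211.4]
tcp_rot: [[0.995, -0.097, -0.001], [-0.097, -0.995, -0.0], [-0.001, 0.0, -1.0]]
force: [0.0, 0.3, -0.3]
finger_gap: 0.009
gripper_force: 0.0
```

View pics/fin.png

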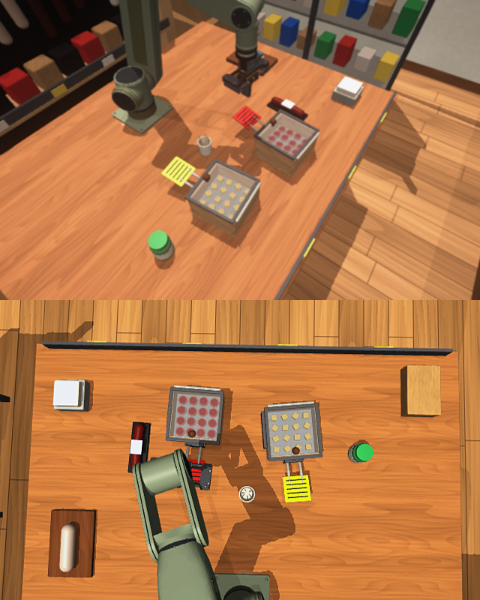

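Both lids are shut, with the salami case at (287,140) in the scene half. The jar, cup and sausage pack are where they were, and the gripper is clear.

```bash
python3 -c "
from station import env, vision
print(env.sign_off())"
```

```text
the job is handed in; nothing more can be done
None
```

I pressed the red paddle to its stop, kept the salami lid fully open for over four seconds, let it down slowly until it shut, moved clear with nothing else disturbed, and handed the job in at about 22 s; no verdict came back.

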